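# Restock the stain lane, oldest tins first

### The arm

A 6-joint arm with a two-finger parallel gripper is mounted at the origin on the work surface. World frame = base frame: x ahead of the robot, y to its left, z up, the work surface at z = 0. Lengths are in m, angles in rad, forces in N, time in s.
With the tool pointing down it reaches from about 0.25 to 0.725 m from the base axis. Payload 4 kg.
Tool frame: the origin (TCP) lies midway between the tips of the shut fingers; the grasp point (between the pads) lies 19 mm behind it; z points along the fingers, y is the direction in which the jaws open and shut (so a half turn about z gives the same grasp; the last joint's range is limited). The gripper opens to 85 mm and grips with 20 to 120 N. Pads are 22 mm wide; open, the fingers measure 114 mm over their backs; the gripper's body (76 mm by 85 mm) begins 54 mm behind the grasp point. The pads swing forward as they close: fully open they stand 13 mm farther back than shut.
Start: joints at [1.218, 0.241, 0.005, 1.335, 0, 1.571], TCP at [0.173, 0.469, 0.231] pointing down, gripper open.
Joint ranges: [-2.72, 2.72], [-1.05, 1.87], [-1.09, 1.28], [-1.99, 2.15], [-1.42, 1.44], [-3.14, 3.14]. Speed limits (rad/s): [2.79, 2.79, 3.14, 3.14, 3.14, 3.14].

### API

Orientations are given as a unit quaternion [x, y, z, w].
In Python, from workcell import get_obs, camera, camera_model, job_done, masks_of gives the robot as it stands.
- The arm moves only by the tool jog_arm, never from a script. Its argument "deltas" is a list that holds one entry, the list of rows, each a list of 7 numbers: the shift along the tool's x, y, z in mm, then the turn, a rotation vector about the tool's x, y, z in degrees, then the finger opening in mm, from 0 to 85.4. A call has 1 to 5 rows; each row shifts and turns the pose as measured when the row begins, along the tool's axes as they then stand; what a row does not reach is not made up. A row lasts 1/10 s, in which the tool goes at most 50 mm and 8.59 degrees, less where a joint would pass 70% of its speed; a pose out of reach is approached as far as the arm can. A call with a gripper value outside its range is refused whole. The fingers move at their own pace and stop on an object; the grip force is fixed at half the most. Time passes only in rows, so rows that do not move let the fingers close. It gives the time, the measured TCP pose, the force and the opening at its end, in the units of the state.
- get_obs(): the state, without advancing time (a new reading comes with each control period).
- camera(name): name is "scene" or "top"; returns the picture (480x640x3 uint8, red, green, blue); there is no depth.
- camera_model(name): a dict with "fovy" (degrees; the focal length in pixels is half the picture's height over the tangent of half this angle, whatever the lens; pixels are square), "cx", "cy" (the principal point, pixels), "pose" (4x4, takes a point from camera to world coordinates). Camera axes: x right, y down, z forward; pixel columns grow to the right and rows downward; lengths in m; the calibration is good to about 2 mm. A picture is of the moment at which its call begins. camera_model takes no time and is no camera call.
- job_done(): hands the job in, once; it reports no verdict.
Trained networks look in the newest picture that a camera, given by its name, has taken for a name from the list of things; names that differ only in an ending like _2 or _b are one class to them, and where a whole thing is asked for, a point or a joint stands for the part that bears it (a point fixed in the world has none). Each returns a list of dicts, best first, with "conf" (0 to 1); they miss things now and then, are a little off and sometimes report something else, mostly with a low value. They report only what shows in the picture. A call takes as long as a camera call. They do not tell look-alikes from the thing itself.
- masks_of(target, camera): "pixels" (480x640 bool, what is visible of it) and "at" ([column, row] in pixels, amid what is visible of it).
The state is a dict: "clock": time; "joint_pos": joint angles; "joint_vel": joint speeds; "tau": joint torques, N m; "eef_pos": TCP position; "tool_rot": TCP orientation; "ft_force": force on the tool from outside, world axes, zero at the start; "ft_torque": the same for the moment, N m; "grip_width": finger opening in m.
Only numpy, scipy, OpenCV 4.12 (cv2) and the standard library are available. Lean on these libraries where they do the work, as an engineer would, in place of code of your own. Each camera call takes 0.05 s, during which the arm holds its last target. There are 200 camera calls.

### The job

Restock the amber stain lane first-in-first-out: slide the two old amber tins along the lane, without lifting them, right up to its front stop, and only then set the two new amber tins from the tray down (not dropped) in the lane behind them. Finish with all four upright in one closed-up row against the front stop, touching or nearly so, with both new tins behind the old ones, and leave the blue tins, the jar, the mallet and the sanding block where they are.

Things in the scene. Friction and masses are not known exactly. Their poses are not given: they have to be found in the camera images.
- amber_lane: open-topped plywood lane with an amber front edge, fixed, left or right on the bench, 316 x 74 x 45 mm. Origin: centre of its underside; x runs from the front stop to the back, z up. Inside: floor 8 mm above the origin; 58 mm wide between 8 mm side walls 45 mm high; inner face of the front stop (30 mm high) at x = -150 mm, of the back wall (45 mm high) at x = +150 mm
- blue_lane: identical stock lane with a blue front edge, same axes and sizes, on the other side; its stock stays as it is
- tray: grey plastic delivery tray fixed to the bench, 160 x 160 x 18 mm outside, floor and walls 4 mm thick, origin at the centre of its underside; new_a, new_b, blue_c and jar stand in it in any order
- old_a_mid (a point): old amber tin, lid an amber disc in a bare steel ring, the front one (nearer the stop) of the two standing in the amber lane: steel tin 50 mm in diameter and 70 mm tall, about 0.2 kg; the point is its centre, half-way up (35 mm above its underside), z along its axis
- old_b_mid (a point): old amber tin, lid an amber disc in a bare steel ring, standing behind old_a in the amber lane, at least 42 mm clear of its back wall: steel tin 50 mm in diameter and 70 mm tall, about 0.2 kg; the point is its centre, half-way up (35 mm above its underside), z along its axis
- new_a_mid (a point): new amber tin, lid an amber disc in a white ring, in the tray: steel tin 50 mm in diameter and 70 mm tall, about 0.2 kg; the point is its centre, half-way up (35 mm above its underside), z along its axis
- new_b_mid (a point): new amber tin, lid an amber disc in a white ring, in the tray (alike with new_a): steel tin 50 mm in diameter and 70 mm tall, about 0.2 kg; the point is its centre, half-way up (35 mm above its underside), z along its axis
- blue_a_mid (a point): blue bystander, lid a blue disc in a steel ring, in the blue lane: steel tin 50 mm in diameter and 70 mm tall, about 0.2 kg; the point is its centre, half-way up (35 mm above its underside), z along its axis
- blue_b_mid (a point): blue bystander, lid a blue disc in a steel ring, in the blue lane: steel tin 50 mm in diameter and 70 mm tall, about 0.2 kg; the point is its centre, half-way up (35 mm above its underside), z along its axis
- blue_c_mid (a point): blue bystander, lid a blue disc in a white ring, in the tray: steel tin 50 mm in diameter and 70 mm tall, about 0.2 kg; the point is its centre, half-way up (35 mm above its underside), z along its axis
- jar_mid (a point): brown glass jar with a black cap, a bystander in the tray, 47 mm in diameter and 66 mm tall; the point is its centre (33 mm above its underside)
- mallet: wooden carving mallet, a bystander lying on the bench: head 80 mm thick and 100 mm long along its y, origin at the underside of its head; handle runs 250 mm along its +x
- sand_block: cork sanding block, a bystander, 110 x 65 x 30 mm, origin at the centre of its underside
- new_a: the same tin as point new_a_mid; origin at the centre of its underside
- new_b: the same tin as point new_b_mid; origin at the centre of its underside
- old_a: the same tin as point old_a_mid; origin at the centre of its underside
- old_b: the same tin as point old_b_mid; origin at the centre of its underside
There are look-alikes about, which are no part of the job. What is shaped like the old_b but green or yellow is not meant.

How it is judged:
On the way:
1. both old tins slid up to the front stop, with no new tin in the lane yet (x of old_a_mid in the frame of amber_lane below -0.115 m and horizontal distance between old_a_mid and old_b_mid below 0.06 m and x of old_b_mid in the frame of amber_lane below -0.059 m and y of old_a_mid in the frame of amber_lane between -0.012 and 0.012 m and height (world z) of old_a_mid between 0.036 and 0.05 m and angle between each of old_a_mid, old_b_mid's own z axis and vertical below 0.12 rad and y of old_b_mid in the frame of amber_lane between -0.012 and 0.012 m and height (world z) of old_b_mid between 0.036 and 0.05 m and (height (world z) of new_a_mid above 0.12 m or y of new_a_mid in the frame of amber_lane above 0.04 m or y of new_a_mid in the frame of amber_lane below -0.04 m or x of new_a_mid in the frame of amber_lane above 0.17 m or x of new_a_mid in the frame of amber_lane below -0.17 m) and (height (world z) of new_b_mid above 0.12 m or y of new_b_mid in the frame of amber_lane above 0.04 m or y of new_b_mid in the frame of amber_lane below -0.04 m or x of new_b_mid in the frame of amber_lane above 0.17 m or x of new_b_mid in the frame of amber_lane below -0.17 m)), for 0.2 s.
At the end, for the whole second after the job is handed in: All four amber tins stand upright (within 0.12 rad) on the floor of the amber lane, at rest: old_a within 10 mm of the front stop, old_b next behind it, then the two new tins in either order, with no gap between neighbours over 10 mm (and old_b within 16 mm of its closed-up place) (x of old_a_mid in the frame of amber_lane below -0.115 m and horizontal distance between old_a_mid and old_b_mid below 0.06 m and x of old_b_mid in the frame of amber_lane below -0.059 m and ((horizontal distance between old_b_mid and new_a_mid below 0.06 m and horizontal distance between new_a_mid and new_b_mid below 0.06 m and x of new_a_mid in the frame of amber_lane above -0.035 m and x of new_b_mid in the frame of amber_lane above 0.01 m) or (horizontal distance between old_b_mid and new_b_mid below 0.06 m and horizontal distance between new_b_mid and new_a_mid below 0.06 m and x of new_b_mid in the frame of amber_lane above -0.035 m and x of new_a_mid in the frame of amber_lane above 0.01 m)) and y of old_a_mid in the frame of amber_lane between -0.012 and 0.012 m and height (world z) of old_a_mid between 0.036 and 0.05 m and angle between each of old_a_mid, old_b_mid, new_a_mid, new_b_mid's own z axis and vertical below 0.12 rad and y of old_b_mid in the frame of amber_lane between -0.012 and 0.012 m and height (world z) of old_b_mid between 0.036 and 0.05 m and y of new_a_mid in the frame of amber_lane between -0.012 and 0.012 m and height (world z) of new_a_mid between 0.036 and 0.05 m and y of new_b_mid in the frame of amber_lane between -0.012 and 0.012 m and height (world z) of new_b_mid between 0.036 and 0.05 m and linear speed of each of old_a, old_b, new_a, new_b below 0.02 m/s); the robot touches nothing.
It fails at once if an old tin is lifted off the lane's floor (by more than 15 mm) instead of being slid (height (world z) of any of old_a_mid, old_b_mid above 0.058 m).
It fails at once if an old tin is tipped over (tilted more than 0.4 rad) (angle between any of old_a_mid, old_b_mid's own z axis and vertical above 0.4 rad).
It fails at once if a new tin is dropped (moves faster than 0.7 m/s with no finger touching it) ((linear speed of new_a above 0.7 m/s and contact force between new_a and the fingers below 0.02 N) or (linear speed of new_b above 0.7 m/s and contact force between new_b and the fingers below 0.02 N)).
It fails at once if a bystander (blue tins, jar, mallet, sanding block) is moved by more than 25 mm (distance of any of blue_a_mid, blue_b_mid, blue_c_mid, jar_mid, mallet, sand_block from where it was at the start of the episode above 0.025 m).
It also fails if it takes over 72 s, if anything falls off the work surface, if the arm or the gripper's body presses on something with over 40 N, if the wrist force passes 120 N, or if a joint passes its speed limit or range.

## Working session

There is one attempt and no reset: what is moved stays moved. The work goes in short steps, Python scripts to look and compute and a tool call to move; the robot and the scene stay as the last step left them, time stands still between calls to the robot, and variables do not carry over. Pictures are saved under pics/ and viewed, about 8 in all and at most 12, crops included, and the job is handed in when it is done.

Besides the shell and the picture viewer there is one more tool, called after "Call:" by a JSON object that holds its "fn" and its "kwargs", one argument or row to a line. jog_arm: Moves the arm, as the interface text tells. Its arguments: {"type":"object","properties":{"deltas":{"type":"array"}},"required":["deltas"]}

```bash
mkdir -p pics
cat > h.py <<'E'
import numpy as np, cv2
from workcell import *
def save(n,f,crop=None):
    im=camera(n)[:,:,::-1]
    if crop: a,b,c,d=crop; im=im[b:d,a:c]
    cv2.imwrite('pics/'+f,im); return im
def K(n):
    m=camera_model(n); f=240/np.tan(np.radians(m['fovy'])/2); return m,f
def ray(n,uv,z):
    m,f=K(n); P=np.array(m['pose']); d=P[:3,:3]@np.array([(uv[0]-m['cx'])/f,(uv[1]-m['cy'])/f,1]); o=P[:3,3]
    return o+d*(z-o[2])/d[2]
def proj(n,p):
    m,f=K(n); P=np.array(m['pose']); q=P[:3,:3].T@(np.array(p)-P[:3,3]); return np.array([m['cx']+f*q[0]/q[2],m['cy']+f*q[1]/q[2]])
E
python3 - <<'E'
from h import *
np.set_printoptions(precision=3,suppress=True)
a=save('top','t1.png');b=save('scene','s1.png')
for n in('top','scene'):
    m,f=K(n);print(n,f,m)
o=get_obs();print(o['clock'],o['eef_pos'],o['tool_rot'],o['grip_width'])
for t in['amber_lane','blue_lane','tray','new_a','old_a','jar_mid']:
    for d in masks_of(t,'top'): print(t,round(d['conf'],2),d['at'],d['pixels'].sum(),ray('top',d['at'],.05))
E
```

```text
top 468.1372307943078 {'fovy': 54.28572306896578, 'cx': 318.7264606217891, 'cy': 246.48998346539432, 'pose': array([[ 0.078, -0.976,  0.205,  0.341],
       [-0.997, -0.076,  0.015, -0.021],
       [ 0.001, -0.206, -0.979,  1.215],
       [ 0.   ,  0.   ,  0.   ,  1.   ]])}
scene 508.6660948768307 {'fovy': 50.51796568572845, 'cx': 309.86355826663174, 'cy': 239.81645500735775, 'pose': array([[-0.221,  0.722, -0.655,  1.264],
       [ 0.975,  0.176, -0.136,  0.139],
       [ 0.017, -0.669, -0.743,  0.835],
       [ 0.   ,  0.   ,  0.   ,  1.   ]])}
0.1 [0.173 0.469 0.231] [ 0.175  0.984 -0.001 -0.   ] 0.08488430367484681
amber_lane 0.86 [233.3, 261.2] 2981 [0.531 0.21  0.05 ]
blue_lane 0.58 [404.2, 287.8] 3261 [ 0.497 -0.223  0.05 ]
blue_lane 0.24 [226.6, 244.6] 467 [0.572 0.232 0.05 ]
tray 0.98 [316.3, 270.3] 2607 [ 0.524 -0.001  0.05 ]
new_a 0.75 [294.0, 274.5] 391 [0.509 0.054 0.05 ]
new_a 0.6 [313.0, 246.3] 400 [0.585 0.012 0.05 ]
old_a 0.94 [180.0, 199.0] 450 [0.683 0.367 0.05 ]
old_a 0.92 [231.1, 287.5] 450 [0.464 0.208 0.05 ]
old_a 0.83 [231.5, 175.1] 464 [0.759 0.241 0.05 ]
old_a 0.62 [226.4, 245.9] 408 [0.569 0.232 0.05 ]
old_a 0.61 [313.0, 246.1] 408 [0.585 0.012 0.05 ]
jar_mid 0.81 [333.5, 264.1] 341 [ 0.543 -0.043  0.05 ]
```

View pics/t1.png

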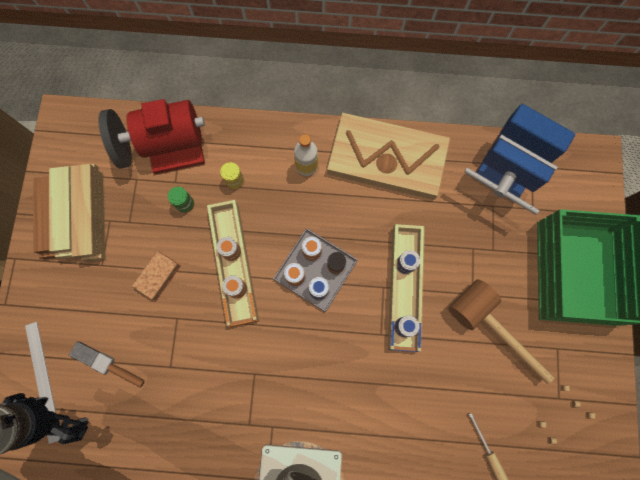

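View pics/s1.png

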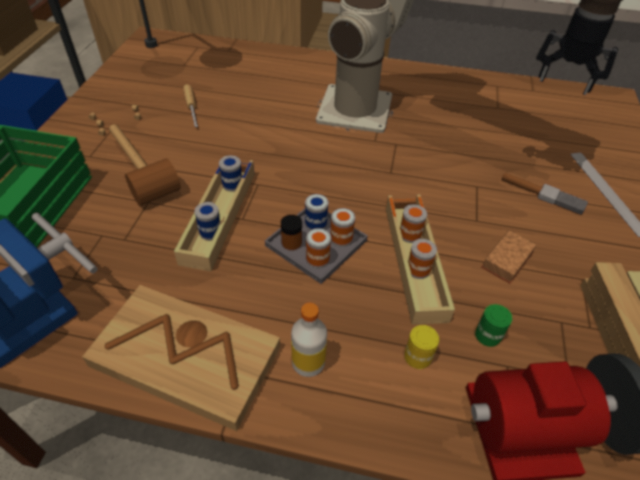

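```bash
cat >> h.py <<'E'
from scipy.optimize import minimize
def discs(n,z,im=None):
    im=camera(n) if im is None else im
    h=cv2.cvtColor(im,cv2.COLOR_RGB2HSV); m=cv2.inRange(h,(5,150,130),(18,255,255))
    k,l,s,c=cv2.connectedComponentsWithStats(m); out=[]
    for i in range(1,k):
        if s[i,4]>15: out.append((c[i],s[i,4],ray(n,c[i],z)))
    return out
E
python3 - <<'E'
from h import *
np.set_printoptions(precision=3,suppress=True)
ims={n:camera(n) for n in('top','scene')}
def hull(n,p,L=.316,W=.074):
    c,s=np.cos(p[2]),np.sin(p[2]);pts=[]
    for x,h in((-L/2,.03),(-.148,.045),(L/2,.045)):
        for y in(-W/2,W/2):
            for z in(0,h): pts.append(proj(n,[p[0]+c*x-s*y,p[1]+s*x+c*y,z]))
    return cv2.convexHull(np.array(pts,np.float32))
H={}
for n in ims:
    best=masks_of('amber_lane',n)
    for d in best[:2]: print(n,d['conf'],d['at'])
    m=best[0]['pixels'].astype(np.uint8); pts=np.argwhere(m)[:,::-1].astype(np.float32)
    H[n]=cv2.convexHull(pts)
def dil(n,h):
    im=np.zeros((960*2,640*4),np.uint8);cv2.fillConvexPoly(im,np.round(h.reshape(-1,2)*4+2).astype(np.int32),1);return im
T={n:dil(n,H[n]) for n in H}
def cost(q,ns):
    p=[q[0]/100,q[1]/100,q[2]/10];c=0
    for n in ns:
        a=dil(n,hull(n,p));c+=1-(a&T[n]).sum()/(a|T[n]).sum()
    return c
for ns in(['top'],['scene'],['top','scene']):
    r=minimize(cost,[53,21,1.7],args=(ns,),method='Nelder-Mead',options=dict(initial_simplex=[[53,21,1.7],[55,21,1.7],[53,23,1.7],[53,21,2.6]],maxfev=150))
    print(ns,r.x/[100,100,10],r.fun); P=r.x/[100,100,10]
for n in ims:
    im=ims[n][:,:,::-1].copy();u=cv2.resize(im,None,fx=3,fy=3)
    cv2.polylines(u,[np.round(hull(n,P)*3+1).astype(np.int32)],True,(0,255,0),1)
    if n=='top':u1=u[570:1010,570:1090]
    else:u2=u[530:1000,750:1400]
    for d in discs(n,.078,ims[n]): print(n,d, ray(n,d[0],.074))
cv2.imwrite('pics/f.png',np.hstack([cv2.resize(u1,(400,400)),cv2.resize(u2,(400,400))]))
E
```

```text
top 0.78 [233.4, 260.6]
scene 0.88 [418.7, 281.7]
['top'] [0.532 0.218 0.282] 0.013404094983084591
['scene'] [0.53  0.215 0.28 ] 0.03216557963151223Traceback (most recent call last):
  File "<stdin>", line 25, in <module>
    res = _minimize_neldermead(fun, x0, args, callback, bounds=bounds,
                               **options)
    fxc = func(xc)
    fx = function(np.copy(x), *(wrapper_args + args))
  File "<stdin>", line 22, in cost
  File "<stdin>", line 8, in hull
  File "h.py", line 13, in proj
    m,f=K(n); P=np.array(m['pose']); q=P[:3,:3].T@(np.array(p)-P[:3,3]); return np.array([m['cx']+f*q[0]/q[2],m['cy']+f*q[1]/q[2]])
        ~^^^
  File "h.py", line 8, in K
    m=camera_model(n); f=240/np.tan(np.radians(m['fovy'])/2); return m,f
ValueError: time passes only in moves, steps and waits
```

```bash
sed -i 's/^def K(n):/from functools import cache\n@cache\ndef K(n):/' h.py
cat >> h.py <<'E'
L=np.array([.531,.2165]); YAW=.281
R=np.array([[np.cos(YAW),-np.sin(YAW)],[np.sin(YAW),np.cos(YAW)]])
def tolane(p): return R.T@(np.array(p)[:2]-L)
def fromlane(p): return R@np.array(p)+L
E
cat > look.py <<'E'
from h import *
import sys
np.set_printoptions(precision=4,suppress=True)
us=[]
for n,b in(('top',(190,190,364,364)),('scene',(260,170,470,330))):
    im=camera(n)
    for d in discs(n,.078,im):
        if abs(d[2][1]-.1)<.25 and .3<d[2][0]<.7: print(n,d[0],d[1],'xy078',d[2][:2],'lane',tolane(d[2]),'xy074',ray(n,d[0],.074)[:2])
    u=cv2.resize(im[:,:,::-1].copy(),None,fx=3,fy=3)
    for z,hw,x0,x1 in((.045,.037,-.148,.158),(.045,.029,-.148,.15)):
        q=[proj(n,[*fromlane([x,y]),z])*3+1 for x,y in((x0,-hw),(x0,hw),(x1,hw),(x1,-hw))]
        cv2.polylines(u,[np.round(q).astype(np.int32)],True,(0,255,0),1)
    us.append(cv2.resize(u[b[1]*3:b[3]*3,b[0]*3:b[2]*3],(400,int(400*(b[3]-b[1])/(b[2]-b[0])))))
h=max(x.shape[0] for x in us)
cv2.imwrite('pics/'+sys.argv[1],np.hstack([np.pad(x,((0,h-x.shape[0]),(0,0),(0,0))) for x in us]))
E
python3 look.py f.png
```

```text
top [226.2 245.6] 80 xy078 [0.5637 0.2265] lane [0.0342 0.0005] xy074 [0.5645 0.2273]
top [311.1622 245.5   ] 74 xy078 [0.5805 0.0161] lane [-0.008  -0.2062] xy074 [0.5813 0.0163]
top [293.6104 272.2727] 77 xy078 [0.5102 0.0536] lane [-0.0652 -0.1507] xy074 [0.5108 0.0539]
top [232. 285.] 91 xy078 [0.4672 0.2007] lane [-0.0657  0.0025] xy074 [0.4676 0.2015]
top [251.9302 304.814 ] 43 xy078 [0.4231 0.147 ] lane [-0.1229 -0.0368] xy074 [0.4234 0.1476]
top [225.4444 310.1667] 54 xy078 [0.4053 0.2094] lane [-0.1227  0.028 ] xy074 [0.4055 0.2102]
top [242.1875 322.7188] 32 xy078 [0.3787 0.1658] lane [-0.1604 -0.0065] xy074 [0.3788 0.1664]
scene [268.4435 171.4435] 230 xy078 [ 0.4145 -0.1368] lane [-0.2099 -0.3071] xy074 [ 0.41   -0.1383]
scene [455.6098 169.1098] 82 xy078 [0.3027 0.2792] lane [-0.2019  0.1236] xy074 [0.2976 0.28  ]
scene [394.3077 190.5803] 1394 xy078 [0.4099 0.1496] lane [-0.1349 -0.0307] xy074 [0.4054 0.1496]
scene [455.5568 187.3864] 88 xy078 [0.3666 0.2812] lane [-0.14    0.1078] xy074 [0.3619 0.282 ]
scene [276.3901 204.2422] 223 xy078 [ 0.5135 -0.091 ] lane [-0.1021
[... 1065 characters left out ...]
0373 -0.092 ] xy074 [0.5888 0.1385]
scene [245.6667 250.1   ] 30 xy078 [ 0.6524 -0.1154] lane [ 0.0247 -0.3525] xy074 [ 0.6492 -0.1167]
scene [465.15 255.  ] 80 xy078 [0.5632 0.3063] lane [0.0559 0.0774] xy074 [0.5595 0.3072]
scene [368.7085 262.7286] 199 xy078 [0.6274 0.1246] lane [ 0.0671 -0.1151] xy074 [0.624  0.1245]
scene [388.8696 260.9565] 23 xy078 [0.6137 0.162 ] lane [ 0.0644 -0.0753] xy074 [0.6103 0.1621]
scene [453.4565 264.8261] 92 xy078 [0.594  0.2848] lane [0.0795 0.0481] xy074 [0.5905 0.2855]
scene [383.1905 270.6667] 42 xy078 [0.6403 0.1543] lane [ 0.0878 -0.0901] xy074 [0.637  0.1544]
scene [465.0116 273.8837] 86 xy078 [0.6114 0.3071] lane [0.1024 0.0647] xy074 [0.608 0.308]
```

View pics/f.png

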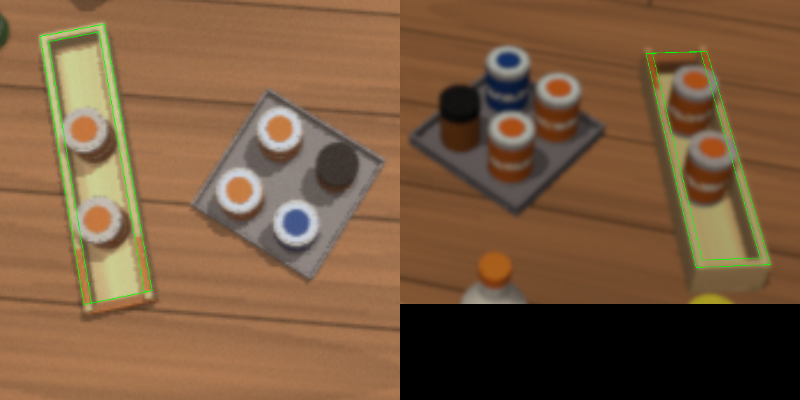

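```bash
cat > plan.py <<'E'
# usage: plan.py x y z yawdeg grip rows : tool-down target, tool x at yaw
from h import *
import sys
from scipy.spatial.transform import Rotation as Ro
x,y,z,yaw,g=map(float,sys.argv[1:6]); o=get_obs()
p=np.array(o['eef_pos']);q=Ro.from_quat(o['tool_rot'])
T=Ro.from_euler('ZX',[yaw,180],degrees=True); t=np.array([x,y,z])
rv=(q.inv()*T).as_rotvec(degrees=True)
if np.linalg.norm(rv)>90:  print('big turn',rv)
n=int(max(np.ceil(np.linalg.norm(t-p)/.045),np.ceil(np.linalg.norm(rv)/8),1)) if len(sys.argv)<7 else int(sys.argv[6])
print('clock',round(o['clock'],2),'pos',np.round(p,4),'F',np.round(o['ft_force'],1),'grip',round(o['grip_width'],4),'lane',np.round(tolane(p),4),'left',np.round((t-p)*1000,1),'rv',np.round(rv,1))
for k in range(n):
    d=q.inv().apply((t-p)/n)*1000
    print([float(round(v,1)) for v in d]+[float(round(v,1)) for v in rv/n]+[g]); q=q*Ro.from_rotvec(rv/n,degrees=True)
E
python3 plan.py .613 .240 .20 196.1 10
```

```text
clock 0.7 pos [0.1728 0.4692 0.2313] F [-0.1  0.1 -0.3] grip 0.0851 lane [-0.2741  0.3421] left [ 440.2 -229.2  -31.3] rv [  0.   -0.  -36.3]
[-41.0, -5.2, 2.6, 0.0, -0.0, -3.0, 10.0]
[-40.7, -7.4, 2.6, 0.0, -0.0, -3.0, 10.0]
[-40.2, -9.5, 2.6, 0.0, -0.0, -3.0, 10.0]
[-39.7, -11.7, 2.6, 0.0, -0.0, -3.0, 10.0]
[-39.0, -13.7, 2.6, 0.0, -0.0, -3.0, 10.0]
[-38.2, -15.8, 2.6, 0.0, -0.0, -3.0, 10.0]
[-37.3, -17.8, 2.6, 0.0, -0.0, -3.0, 10.0]
[-36.4, -19.7, 2.6, 0.0, -0.0, -3.0, 10.0]
[-35.3, -21.6, 2.6, 0.0, -0.0, -3.0, 10.0]
[-34.1, -23.4, 2.6, 0.0, -0.0, -3.0, 10.0]
[-32.8, -25.2, 2.6, 0.0, -0.0, -3.0, 10.0]
[-31.4, -26.9, 2.6, 0.0, -0.0, -3.0, 10.0]
```

Call:
{"fn": "jog_arm", "kwargs": {
  "deltas": [
    [[-41,-5,3,0,0,-3,10],[-41,-7,3,0,0,-3,10],[-40,-9,3,0,0,-3,10],[-40,-12,3,0,0,-3,10],[-39,-14,3,0,0,-3,10]]
  ]
}}

```text
clock: 1.2
eef_pos: [0.3589, 0.3767, 0.2166]
tool_rot: [0.034, 0.999, 0.002, 0.0]
ft_force: [0.9, 0.9, 0.2]
grip_width: 0.0121
```

Call:
{"fn": "jog_arm", "kwargs": {
  "deltas": [
    [[-38,-16,3,0,0,-3,10],[-37,-18,3,0,0,-3,10],[-36,-20,3,0,0,-3,10],[-35,-22,3,0,0,-3,10],[-34,-23,3,0,0,-3,10]]
  ]
}}

```text
clock: 1.7
eef_pos: [0.5508, 0.2803, 0.2013]
tool_rot: [-0.103, 0.995, 0.003, 0.001]
ft_force: [-0.6, 1.3, 0.8]
grip_width: 0.0103
```

```bash
python3 plan.py .613 .240 .20 196.1 10
```

```text
clock 1.7 pos [0.5508 0.2803 0.2013] F [-0.6  1.3  0.8] grip 0.0103 lane [0.0368 0.0558] left [ 62.2 -40.3  -1.3] rv [ 0.3  0.2 -4.3]
[-26.3, -26.1, 0.6, 0.2, 0.1, -2.2, 10.0]
[-25.3, -27.1, 0.6, 0.2, 0.1, -2.2, 10.0]
```

Call:
{"fn": "jog_arm", "kwargs": {
  "deltas": [
    [[-26,-26,1,0.2,0.1,-2.2,10],[-26,-27,1,0.2,0.1,-2.2,10],[0,0,35,0,0,0,10],[0,0,35,0,0,0,10],[0,0,15,0,0,0,10]]
  ]
}}

```text
clock: 2.2
eef_pos: [0.6257, 0.2339, 0.1134]
tool_rot: [-0.138, 0.99, -0.0, 0.005]
ft_force: [-0.5, 0.3, 0.5]
grip_width: 0.01
```

```bash
python3 plan.py .613 .240 .03 196.1 10;python3 look.py g.png|head -4
```

```text
clock 2.2 pos [0.6257 0.2339 0.1134] F [-0.5  0.3  0.5] grip 0.01 lane [ 0.0958 -0.0095] left [-12.7   6.1 -83.4] rv [-0.1  0.6 -0.2]
[5.7, 4.8, 41.6, -0.1, 0.3, -0.1, 10.0]
[5.5, 4.7, 41.7, -0.1, 0.3, -0.1, 10.0]
top [311.137  245.5616] 73 xy078 [0.5803 0.0162] lane [-0.0082 -0.2061] xy074 [0.5812 0.0163]
top [293.6579 272.3158] 76 xy078 [0.5101 0.0535] lane [-0.0653 -0.1508] xy074 [0.5107 0.0537]
top [251.7692 304.3462] 52 xy078 [0.4242 0.1475] lane [-0.1218 -0.0366] xy074 [0.4245 0.1481]
scene [314.3167 165.8043] 281 xy078 [ 0.3699 -0.0398] lane [-0.2258 -0.2016] xy074 [ 0.3652 -0.0408]
```

View pics/g.png

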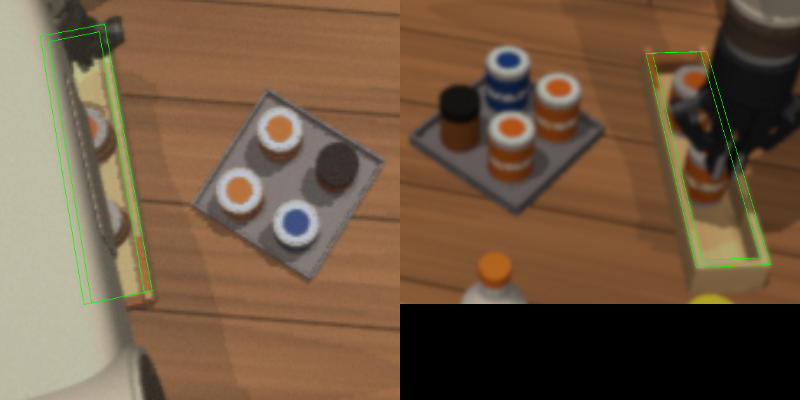

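Call:
{"fn": "jog_arm", "kwargs": {
  "deltas": [
    [[6,9.5,0,0,0.6,0,10],[0,0,25,0,0,0,10],[0,0,25,0,0,0,10],[0,0,15,0,0,0,10]]
  ]
}}

```text
clock: 2.7
eef_pos: [0.6196, 0.2466, 0.056]
tool_rot: [-0.139, 0.99, 0.001, 0.005]
ft_force: [-0.3, -0.8, 0.1]
grip_width: 0.0097
```

```bash
python3 plan.py .613 .240 .03 196.1 10
```

```text
clock 2.7 pos [0.6196 0.2466 0.056 ] F [-0.3 -0.8  0.1] grip 0.0097 lane [0.0934 0.0043] left [ -6.6  -6.6 -26. ] rv [ 0.   0.6 -0.1]
[8.4, -4.5, 25.9, 0.0, 0.6, -0.1, 10.0]
```

Call:
{"fn": "jog_arm", "kwargs": {
  "deltas": [
    [[5,-4.5,15,0,0.6,0,10],[5,0,11,0,0,0,10],[8,0,0,0,0,0,10],[8,0,0,0,0,0,10]]
  ]
}}

```text
clock: 3.1
eef_pos: [0.5955, 0.2376, 0.0316]
tool_rot: [-0.141, 0.99, 0.001, 0.001]
ft_force: [1.6, -0.5, 0.2]
grip_width: 0.0099
```

```bash
python3 plan.py .4935 .2057 .03 196.1 10 10
```

```text
clock 3.1 pos [0.5955 0.2376 0.0316] F [ 1.6 -0.5  0.2] grip 0.0099 lane [0.0678 0.0024] left [-102.   -31.9   -1.6] rv [0.1 0.1 0.1]
[10.7, -0.2, 0.1, 0.0, 0.0, 0.0, 10.0]
[10.7, -0.2, 0.1, 0.0, 0.0, 0.0, 10.0]
[10.7, -0.2, 0.1, 0.0, 0.0, 0.0, 10.0]
[10.7, -0.2, 0.1, 0.0, 0.0, 0.0, 10.0]
[10.7, -0.2, 0.1, 0.0, 0.0, 0.0, 10.0]
[10.7, -0.2, 0.2, 0.0, 0.0, 0.0, 10.0]
[10.7, -0.2, 0.2, 0.0, 0.0, 0.0, 10.0]
[10.7, -0.2, 0.2, 0.0, 0.0, 0.0, 10.0]
[10.7, -0.2, 0.2, 0.0, 0.0, 0.0, 10.0]
[10.7, -0.2, 0.2, 0.0, 0.0, 0.0, 10.0]
```

Contact just made, as predicted. Push on.

Call:
{"fn": "jog_arm", "kwargs": {
  "deltas": [
    [[9,-0.2,0,0,0,0,10],[9,-0.2,0,0,0,0,10],[9,-0.2,0,0,0,0,10],[9,-0.2,0,0,0,0,10],[9,-0.2,0,0,0,0,10]]
  ]
}}

```text
clock: 3.6
eef_pos: [0.5522, 0.2246, 0.0366]
tool_rot: [-0.141, 0.99, 0.002, 0.006]
ft_force: [1.5, 0.7, -0.5]
grip_width: 0.0098
```

```bash
python3 plan.py .4935 .2057 .03 196.1 10 10|head -2
```

```text
clock 3.6 pos [0.5522 0.2246 0.0366] F [ 1.5  0.7 -0.5] grip 0.0098 lane [0.0227 0.0019] left [-58.7 -18.9  -6.6] rv [0.1 0.7 0.1]
[6.2, -0.2, 0.6, 0.0, 0.1, 0.0, 10.0]
```

Call:
{"fn": "jog_arm", "kwargs": {
  "deltas": [
    [[9,0,2,0,0.2,0,10],[9,0,2,0,0.2,0,10],[9,0,2,0,0.2,0,10],[9,0,2,0,0.2,0,10],[9,0,1,0,0.2,0,10]]
  ]
}}

```text
clock: 4.1
eef_pos: [0.5098, 0.2125, 0.0296]
tool_rot: [-0.141, 0.99, 0.002, 0.002]
ft_force: [3.4, 0.9, 1.7]
grip_width: 0.0102
```

```bash
python3 plan.py .4935 .2057 .03 196.1 10 10|head -2
```

```text
clock 4.1 pos [0.5098 0.2125 0.0296] F [3.4 0.9 1.7] grip 0.0102 lane [-0.0215  0.0021] left [-16.3  -6.8   0.4] rv [0.1 0.2 0.1]
[1.8, -0.2, -0.0, 0.0, 0.0, 0.0, 10.0]
```

Call:
{"fn": "jog_arm", "kwargs": {
  "deltas": [
    [[5,0,0,0,0,0,10],[5,0,0,0,0,0,10],[4,0,0,0,0,0,10]]
  ]
}}

```text
clock: 4.4
eef_pos: [0.4941, 0.208, 0.029]
tool_rot: [-0.141, 0.99, 0.001, 0.001]
ft_force: [6.7, 2.4, 1.9]
grip_width: 0.01
```

Call:
{"fn": "jog_arm", "kwargs": {
  "deltas": [
    [[3,0,0,0,0,0,10]]
  ]
}}

```text
clock: 4.5
eef_pos: [0.4939, 0.208, 0.0299]
tool_rot: [-0.141, 0.99, 0.002, 0.004]
ft_force: [10.5, 3.2, 0.6]
grip_width: 0.0102
```

Call:
{"fn": "jog_arm", "kwargs": {
  "deltas": [
    [[2,0,0,0,0,0,10]]
  ]
}}

```text
clock: 4.6
eef_pos: [0.494, 0.2081, 0.0305]
tool_rot: [-0.141, 0.99, 0.002, 0.006]
ft_force: [5.3, 1.8, -1.1]
grip_width: 0.0104
```

```bash
python3 plan.py .4935 .2057 .03 196.1 10 10|head -2
python3 - <<'E'
from h import *
for n in ('scene','top'):
    im=camera(n)
    for d in discs(n,.078,im):
        l=tolane(d[2])
        if abs(l[0])<.16 and abs(l[1])<.04: print(n,d[1],l)
E
```

```text
clock 4.6 pos [0.494  0.2081 0.0305] F [ 5.3  1.8 -1.1] grip 0.0104 lane [-0.0379  0.0022] left [-0.5 -2.4 -0.5] rv [0.2 0.8 0.1]
[0.1, -0.2, 0.0, 0.0, 0.1, 0.0, 10.0]
top 32 [-0.0786167  -0.00297831]
top 57 [-0.12061704 -0.03648597]
top 47 [-0.12383331 -0.00308326]
```

Call:
{"fn": "jog_arm", "kwargs": {
  "deltas": [
    [[-8,0,0,0,0.5,0,10],[-12,0,0,0,0,0,10],[0,0,-30,0,0,0,10],[0,0,-40,0,0,0,10],[0,0,-40,0,0,0,66]]
  ]
}}

```text
clock: 5.2
eef_pos: [0.5021, 0.2092, 0.1327]
tool_rot: [-0.141, 0.99, -0.002, -0.014]
ft_force: [1.1, -0.0, 0.5]
grip_width: 0.0232
```

```bash
python3 plan.py .5105 .0535 .14 196.1 66
```

```text
clock 5.2 pos [0.5021 0.2092 0.1327] F [ 1.1 -0.   0.5] grip 0.0232 lane [-0.0298  0.001 ] left [   8.4 -155.7    7.3] rv [-0.  -1.6  0.1]
[8.9, -38.0, -1.6, -0.0, -0.4, 0.0, 66.0]
[8.9, -38.0, -1.6, -0.0, -0.4, 0.0, 66.0]
[8.8, -38.0, -1.7, -0.0, -0.4, 0.0, 66.0]
[8.8, -38.0, -1.8, -0.0, -0.4, 0.0, 66.0]
```

Call:
{"fn": "jog_arm", "kwargs": {
  "deltas": [
    [[9,-38,-5,0,-0.8,0,66],[9,-38,-3,0,-0.8,0,66],[9,-38,0,0,0,0,66],[9,-38,0,0,0,0,66]]
  ]
}}

```text
clock: 5.6
eef_pos: [0.5093, 0.0545, 0.1452]
tool_rot: [-0.147, 0.989, 0.002, 0.001]
ft_force: [0.5, 0.0, 0.8]
grip_width: 0.066
```

```bash
python3 plan.py .5105 .0535 .043 196.1 66; python3 look.py h.png|grep -E "lane \[-0.(0[0-9]|1[0-3])"
python3 - <<'E'
from h import *
for t in('jar_mid','blue_c_mid'):
  for d in masks_of(t,'scene')[:3]: print(t,d['conf'],d['at'],ray('scene',d['at'],.045))
E
```

```text
clock 5.6 pos [0.5093 0.0545 0.1452] F [0.5 0.  0.8] grip 0.066 lane [-0.0658 -0.1496] left [   1.2   -1.  -102.2] rv [0.2 0.1 0.8]
[-0.2, -0.5, 34.1, 0.1, 0.0, 0.3, 66.0]
[-0.2, -0.5, 34.1, 0.1, 0.0, 0.3, 66.0]
[-0.3, -0.5, 34.1, 0.1, 0.0, 0.3, 66.0]
top [312.     245.5636] 55 xy078 [0.5805 0.014 ] lane [-0.0086 -0.2082] xy074 [0.5813 0.0142]
top [231.35 287.4 ] 60 xy078 [0.4612 0.2016] lane [-0.0712  0.005 ] xy074 [0.4616 0.2024]
top [224.1579 302.6842] 19 xy078 [0.4229 0.2146] lane [-0.1043  0.0282] xy074 [0.4232 0.2154]
top [226.25 316.2 ] 20 xy078 [0.3911 0.2057] lane [-0.1374  0.0284] xy074 [0.3913 0.2065]
scene [449.8185 195.6593] 810 xy078 [0.3971 0.2698] lane [-0.1139  0.0884] xy074 [0.3925 0.2705]
scene [269.552  209.8624] 712 xy078 [ 0.5334 -0.1005] lane [-0.0856 -0.3052] xy074 [ 0.5295 -0.1018]
scene [414.2692 209.6026] 78 xy078 [0.4594 0.1977] lane [-0.074   0.0018] xy074 [0.4551 0.198 ]
scene [358.15 209.25] 20 xy078 [0.4869 0.0813] lane [-0.0799 -0.1176] xy074 [0.4828 0.081 ]
scene [342.9726 215.7671] 73 xy078 [0.5137 0.0534] lane [-0.0618 -0.1519] xy074 [0.5097 0.053 ]
scene [471.0192 227.6209] 364 xy078 [0.4846 0.3166] lane [-0.0168  0.109 ] xy074 [0.4805 0.3175]
scene [250.1859 235.7821] 624 xy078 [ 0.6139 -0.1181] lane [-0.0131 -0.3445] xy074 [ 0.6105 -0.1194]
scene [318.375  236.6375] 80 xy078 [0.5837 0.0158] lane [-0.005  -0.2075] xy074 [0.5802 0.0151]
scene [385.6429 234.    ] 28 xy078 [0.5443 0.1471] lane [-0.0065 -0.0704] xy074 [0.5405 0.1471]
jar_mid 0.77 [290.0, 231.3] [ 0.55338154 -0.05130952  0.045     ]
blue_c_mid 0.9 [314.4, 210.5] [ 0.47993581 -0.01452767  0.045     ]
```

View pics/h.png

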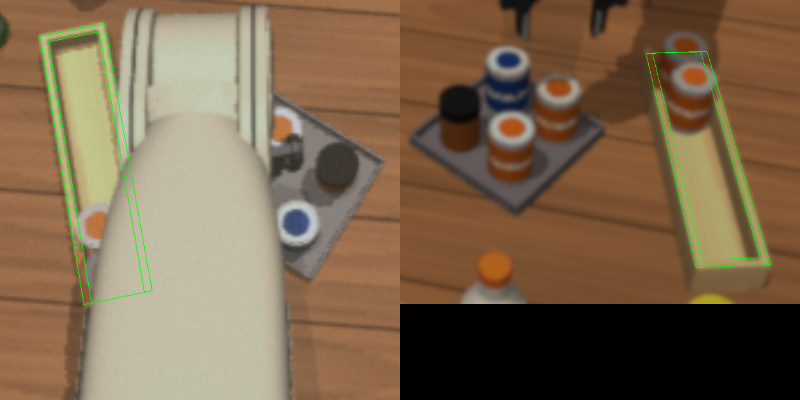

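Call:
{"fn": "jog_arm", "kwargs": {
  "deltas": [
    [[0,-1,35,0,0,0.4,66],[0,0,35,0,0,0.4,66],[0,0,20,0,0,0,66]]
  ]
}}

```text
clock: 6.1
eef_pos: [0.5121, 0.0578, 0.0554]
tool_rot: [-0.14, 0.99, 0.002, 0.004]
ft_force: [-0.5, -0.0, 0.5]
grip_width: 0.066
```

```bash
python3 plan.py .5105 .0535 .043 196.1 66
```

```text
clock 6.1 pos [0.5121 0.0578 0.0554] F [-0.5 -0.   0.5] grip 0.066 lane [-0.0622 -0.1473] left [ -1.6  -4.3 -12.4] rv [ 0.2  0.5 -0. ]
[2.8, -3.7, 12.3, 0.2, 0.5, -0.0, 66.0]
```

Call:
{"fn": "jog_arm", "kwargs": {
  "deltas": [
    [[3,-3.5,8,0,0.4,0,66],[0,0,4,0,0,0,66]]
  ]
}}

```text
clock: 6.3
eef_pos: [0.5064, 0.0555, 0.0396]
tool_rot: [-0.142, 0.99, 0.002, -0.004]
ft_force: [-0.0, 0.0, 0.2]
grip_width: 0.0659
```

Call:
{"fn": "jog_arm", "kwargs": {
  "deltas": [
    [[0,0,0,0,0,0,40],[0,0,0,0,0,0,40],[0,0,0,0,0,0,40],[0,0,0,0,0,0,40]]
  ]
}}

```text
clock: 6.7
eef_pos: [0.5071, 0.0567, 0.0412]
tool_rot: [-0.143, 0.99, 0.002, -0.003]
ft_force: [-0.9, 0.7, -2.6]
grip_width: 0.0489
```

```bash
python3 plan.py .5105 .0535 .14 196.1 40
```

```text
clock 6.7 pos [0.5071 0.0567 0.0412] F [-0.9  0.7 -2.6] grip 0.0489 lane [-0.0673 -0.1469] left [ 3.4 -3.2 98.8] rv [ 0.3 -0.3  0.3]
[-0.6, -1.2, -33.0, 0.1, -0.1, 0.1, 40.0]
[-0.7, -1.2, -32.9, 0.1, -0.1, 0.1, 40.0]
[-0.7, -1.3, -32.9, 0.1, -0.1, 0.1, 40.0]
```

Call:
{"fn": "jog_arm", "kwargs": {
  "deltas": [
    [[0,0,-15,0,0,0,40],[0,0,-30,0,0,0,40],[0,0,-35,0,0,0,40],[0,0,-30,0,0,0,40]]
  ]
}}

```text
clock: 7.1
eef_pos: [0.5033, 0.056, 0.15]
tool_rot: [-0.143, 0.99, 0.003, -0.009]
ft_force: [1.0, -0.1, -3.2]
grip_width: 0.0487
```

```bash
python3 plan.py .5195 .2132 .15 196.1 40
```

```text
clock 7.1 pos [0.5033 0.056  0.15  ] F [ 1.  -0.1 -3.2] grip 0.0487 lane [-0.0711 -0.1466] left [ 16.2 157.2  -0. ] rv [ 0.5 -1.   0.3]
[-15.0, 36.6, 0.0, 0.1, -0.3, 0.1, 40.0]
[-14.9, 36.6, 0.0, 0.1, -0.3, 0.1, 40.0]
[-14.9, 36.6, 0.0, 0.1, -0.3, 0.1, 40.0]
[-14.8, 36.6, 0.0, 0.1, -0.3, 0.1, 40.0]
```

Call:
{"fn": "jog_arm", "kwargs": {
  "deltas": [
    [[-15,36.5,0,0,-0.3,0,40],[-15,36.5,0,0,-0.3,0,40],[-15,36.5,0,0,-0.3,0,40],[-15,36,0,0,-0.3,0,40],[0,0,0,0,0,0,40]]
  ]
}}

```text
clock: 7.6
eef_pos: [0.5259, 0.2169, 0.1597]
tool_rot: [-0.139, 0.99, 0.006, 0.01]
ft_force: [-0.3, -0.1, -2.3]
grip_width: 0.0488
```

```bash
python3 plan.py .5195 .2132 .10 196.1 40; python3 look.py i.png >/dev/null
```

```text
clock 7.6 pos [0.5259 0.2169 0.1597] F [-0.3 -0.1 -2.3] grip 0.0488 lane [-0.0048  0.0018] left [ -6.4  -3.7 -59.7] rv [ 0.5  1.2 -0.1]
[4.2, -1.2, 29.8, 0.2, 0.6, -0.0, 40.0]
[3.9, -1.0, 29.8, 0.2, 0.6, -0.0, 40.0]
```

View pics/i.png

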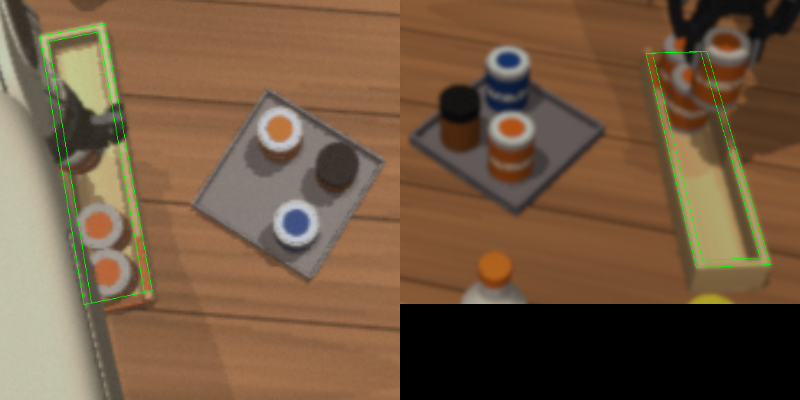

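Call:
{"fn": "jog_arm", "kwargs": {
  "deltas": [
    [[4,-1,25,0.2,0.6,0,40],[0,0,25,0.2,0.4,0,40],[0,0,8,0,0,0,40]]
  ]
}}

```text
clock: 8.0
eef_pos: [0.523, 0.2088, 0.102]
tool_rot: [-0.136, 0.991, -0.001, 0.002]
ft_force: [0.0, 1.0, -2.3]
grip_width: 0.0484
```

```bash
python3 plan.py .5195 .2132 .05 196.1 40
```

```text
clock 8.0 pos [0.523  0.2088 0.102 ] F [ 0.   1.  -2.3] grip 0.0484 lane [-0.0098 -0.0052] left [ -3.5   4.4 -52. ] rv [-0.1  0.2 -0.5]
[1.2, 2.6, 26.0, -0.1, 0.1, -0.2, 40.0]
[1.1, 2.6, 26.0, -0.1, 0.1, -0.2, 40.0]
```

Call:
{"fn": "jog_arm", "kwargs": {
  "deltas": [
    [[1,5,3,0,0,-0.4,40],[0,0,0,0,0,0,40],[0,0,12,0,0,0,40]]
  ]
}}

```text
clock: 8.3
eef_pos: [0.5216, 0.2117, 0.0882]
tool_rot: [-0.138, 0.99, -0.001, 0.003]
ft_force: [1.0, -0.6, -2.1]
grip_width: 0.0489
```

```bash
python3 plan.py .5195 .2132 .05 196.1 40
```

```text
clock 8.3 pos [0.5216 0.2117 0.0882] F [ 1.  -0.6 -2.1] grip 0.0489 lane [-0.0104 -0.002 ] left [ -2.1   1.5 -38.2] rv [-0.1  0.3 -0.2]
[1.8, 2.1, 38.2, -0.1, 0.3, -0.2, 40.0]
```

Call:
{"fn": "jog_arm", "kwargs": {
  "deltas": [
    [[1,2,8,0,0.2,-0.2,40],[0,0,10,0,0,0,40],[0,0,10,0,0,0,40],[0,0,5,0,0,0,40]]
  ]
}}

```text
clock: 8.7
eef_pos: [0.5204, 0.2134, 0.053]
tool_rot: [-0.14, 0.99, -0.001, 0.001]
ft_force: [0.1, -0.8, -2.7]
grip_width: 0.0488
```

```bash
python3 plan.py .5195 .2132 .0455 196.1 40
```

```text
clock 8.7 pos [0.5204 0.2134 0.053 ] F [ 0.1 -0.8 -2.7] grip 0.0488 lane [-0.0111 -0.0001] left [-0.9 -0.2 -7.5] rv [-0.1  0.1 -0. ]
[0.9, 0.1, 7.5, -0.1, 0.1, -0.0, 40.0]
```

Call:
{"fn": "jog_arm", "kwargs": {
  "deltas": [
    [[4,0,3,0,0,0,40],[4,0,2,0,0,0,40],[0,0,2,0,0,0,40]]
  ]
}}

```text
clock: 9.0
eef_pos: [0.5113, 0.2107, 0.0442]
tool_rot: [-0.14, 0.99, -0.001, 0.0]
ft_force: [0.4, -1.3, -2.7]
grip_width: 0.0485
```

```bash
python3 plan.py .5195 .2132 .0455 196.1 40
```

```text
clock 9.0 pos [0.5113 0.2107 0.0442] F [ 0.4 -1.3 -2.7] grip 0.0485 lane [-0.0205 -0.0001] left [8.2 2.5 1.3] rv [-0.1  0.  -0. ]
[-8.6, 0.1, -1.3, -0.1, 0.0, -0.0, 40.0]
```

Call:
{"fn": "jog_arm", "kwargs": {
  "deltas": [
    [[0,0,1.5,0,0,0,40]]
  ]
}}

```text
clock: 9.1
eef_pos: [0.5118, 0.2108, 0.0439]
tool_rot: [-0.14, 0.99, -0.001, 0.001]
ft_force: [-2.5, -1.6, 12.4]
grip_width: 0.0486
```

Call:
{"fn": "jog_arm", "kwargs": {
  "deltas": [
    [[0,0,1,0,0,0,40]]
  ]
}}

```text
clock: 9.2
eef_pos: [0.5118, 0.2108, 0.044]
tool_rot: [-0.14, 0.99, -0.001, 0.001]
ft_force: [-2.4, -1.1, 3.6]
grip_width: 0.0483
```

Call:
{"fn": "jog_arm", "kwargs": {
  "deltas": [
    [[0,0,0,0,0,0,40]]
  ]
}}

```text
clock: 9.3
eef_pos: [0.5121, 0.211, 0.0444]
tool_rot: [-0.14, 0.99, -0.001, 0.002]
ft_force: [-0.6, -0.7, -2.8]
grip_width: 0.0487
```

Call:
{"fn": "jog_arm", "kwargs": {
  "deltas": [
    [[0,0,0.5,0,0,0,52],[0,0,0,0,0,0,56],[0,0,0,0,0,0,62],[0,0,0,0,0,0,64]]
  ]
}}

```text
clock: 9.7
eef_pos: [0.5142, 0.2118, 0.0451]
tool_rot: [-0.14, 0.99, -0.0, 0.004]
ft_force: [0.1, -0.1, 0.1]
grip_width: 0.0642
```

Call:
{"fn": "jog_arm", "kwargs": {
  "deltas": [
    [[0,0,-15,0,0,0,64],[0,0,-30,0,0,0,64],[0,0,-40,0,0,0,64],[0,0,-20,0,0,0,64]]
  ]
}}

```text
clock: 10.1
eef_pos: [0.5106, 0.2106, 0.1487]
tool_rot: [-0.14, 0.99, -0.001, -0.001]
ft_force: [1.0, -0.3, -0.1]
grip_width: 0.0636
```

```bash
python3 plan.py .581 .0155 .15 196.1 66
python3 - <<'E'
from h import *
for n in ('scene','top'):
    im=camera(n)
    for d in discs(n,.078,im):
        l=tolane(d[2])
        if abs(l[0])<.16 and abs(l[1])<.022: print(n,d[1],l)
E
```

```text
clock 10.1 pos [0.5106 0.2106 0.1487] F [ 1.  -0.3 -0.1] grip 0.0636 lane [-0.0212  0.    ] left [  70.4 -195.1    1.3] rv [-0.2 -0.1 -0. ]
[-2.7, -41.4, -0.1, -0.0, -0.0, -0.0, 66.0]
[-2.7, -41.4, -0.2, -0.0, -0.0, -0.0, 66.0]
[-2.7, -41.4, -0.2, -0.0, -0.0, -0.0, 66.0]
[-2.7, -41.4, -0.2, -0.0, -0.0, -0.0, 66.0]
[-2.7, -41.4, -0.2, -0.0, -0.0, -0.0, 66.0]
scene 79 [-0.07387685  0.00183618]
scene 85 [-0.01702547 -0.00071661]
top 74 [-0.01611066  0.00046017]
top 88 [-0.071993    0.00231669]
top 96 [-0.12282473  0.0023174 ]
```

Call:
{"fn": "jog_arm", "kwargs": {
  "deltas": [
    [[-3,-41.5,0,0,0,0,66],[-3,-41.5,0,0,0,0,66],[-3,-41.5,0,0,0,0,66],[-3,-41.5,0,0,0,0,66],[-3,-40,0,0,0,0,66]]
  ]
}}

```text
clock: 10.7
eef_pos: [0.5832, 0.0176, 0.1444]
tool_rot: [-0.147, 0.989, 0.0, -0.001]
ft_force: [0.7, 0.3, 0.5]
grip_width: 0.066
```

```bash
python3 plan.py .581 .0157 .09 196.1 66
```

```text
clock 10.7 pos [0.5832 0.0176 0.1444] F [0.7 0.3 0.5] grip 0.066 lane [-0.005  -0.2056] left [ -2.2  -1.9 -54.4] rv [ 0.  -0.1  0.8]
[1.3, -0.6, 27.2, 0.0, -0.1, 0.4, 66.0]
[1.3, -0.6, 27.2, 0.0, -0.1, 0.4, 66.0]
```

Call:
{"fn": "jog_arm", "kwargs": {
  "deltas": [
    [[1,0,25,0,0,0.4,66],[1,0,25,0,0,0.4,66],[0,0,5,0,0,0,66]]
  ]
}}

```text
clock: 11.0
eef_pos: [0.5826, 0.0097, 0.0849]
tool_rot: [-0.134, 0.991, -0.001, -0.001]
ft_force: [-0.9, 0.0, 0.0]
grip_width: 0.066
```

```bash
python3 plan.py .581 .0157 .042 196.1 66
```

```text
clock 11.0 pos [0.5826 0.0097 0.0849] F [-0.9  0.   0. ] grip 0.066 lane [-0.0078 -0.213 ] left [ -1.6   6.  -42.9] rv [-0.1 -0.1 -0.7]
[-0.2, 6.3, 42.9, -0.1, -0.1, -0.7, 66.0]
```

Call:
{"fn": "jog_arm", "kwargs": {
  "deltas": [
    [[0,6,0,0,0,-0.7,66],[0,0,0,0,0,0,66]]
  ]
}}

```text
clock: 11.2
eef_pos: [0.5792, 0.016, 0.0829]
tool_rot: [-0.141, 0.99, -0.0, -0.003]
ft_force: [0.8, 0.6, -0.0]
grip_width: 0.0659
```

```bash
python3 plan.py .581 .0157 .042 196.1 66
```

```text
clock 11.2 pos [0.5792 0.016  0.0829] F [ 0.8  0.6 -0. ] grip 0.0659 lane [-0.0092 -0.206 ] left [  1.8  -0.3 -40.9] rv [ 0.  -0.4  0.1]
[-1.9, -0.8, 40.9, 0.0, -0.4, 0.1, 66.0]
```

Call:
{"fn": "jog_arm", "kwargs": {
  "deltas": [
    [[-2,-0.5,15,0,-0.3,0,66],[0,0,15,0,0,0,66],[0,0,8,0,0,0,66],[0,0,1,0,0,0,66]]
  ]
}}

```text
clock: 11.6
eef_pos: [0.5846, 0.0193, 0.0477]
tool_rot: [-0.144, 0.99, -0.0, 0.003]
ft_force: [-0.2, 0.0, -0.4]
grip_width: 0.0661
```

Call:
{"fn": "jog_arm", "kwargs": {
  "deltas": [
    [[0,0,0,0,0,0,40],[0,0,0,0,0,0,40],[0,0,0,0,0,0,40],[0,0,0,0,0,0,40]]
  ]
}}

```text
clock: 12.0
eef_pos: [0.5859, 0.02, 0.05]
tool_rot: [-0.144, 0.99, -0.001, 0.005]
ft_force: [-0.5, 0.3, -2.6]
grip_width: 0.0484
```

```bash
python3 plan.py .581 .0157 .15 196.1 40
```

```text
clock 12.0 pos [0.5859 0.02   0.05  ] F [-0.5  0.3 -2.6] grip 0.0484 lane [-0.0018 -0.2041] left [ -4.9  -4.3 100. ] rv [-0.2  0.6  0.5]
[1.6, -1.0, -33.3, -0.1, 0.2, 0.2, 40.0]
[1.7, -1.0, -33.3, -0.1, 0.2, 0.2, 40.0]
[1.9, -0.9, -33.3, -0.1, 0.2, 0.2, 40.0]
```

Call:
{"fn": "jog_arm", "kwargs": {
  "deltas": [
    [[0,0,-15,0,0,0,40],[0,0,-30,0,0.3,0,40],[0,0,-35,0,0.3,0.3,40],[0,0,-30,0,0,0,40]]
  ]
}}

```text
clock: 12.4
eef_pos: [0.5796, 0.0197, 0.156]
tool_rot: [-0.141, 0.99, -0.0, -0.009]
ft_force: [0.8, 0.2, -2.6]
grip_width: 0.0485
```

```bash
python3 plan.py .5839 .2318 .16 196.1 40
```

```text
clock 12.4 pos [0.5796 0.0197 0.156 ] F [ 0.8  0.2 -2.6] grip 0.0485 lane [-0.0079 -0.2025] left [  4.3 212.1   4. ] rv [ 0.1 -1.   0.2]
[-12.7, 40.5, -1.0, 0.0, -0.2, 0.0, 40.0]
[-12.7, 40.5, -0.9, 0.0, -0.2, 0.0, 40.0]
[-12.6, 40.5, -0.9, 0.0, -0.2, 0.0, 40.0]
[-12.6, 40.5, -0.9, 0.0, -0.2, 0.0, 40.0]
[-12.6, 40.5, -0.8, 0.0, -0.2, 0.0, 40.0]
```

Call:
{"fn": "jog_arm", "kwargs": {
  "deltas": [
    [[-12.5,40.5,-1,0,-0.2,0,40],[-12.5,40.5,-1,0,-0.2,0,40],[-12.5,40.5,0,0,-0.2,0,40],[-12.5,40.5,0,0,-0.2,0,40],[-12.5,39,0,0,-0.2,0,40]]
  ]
}}

```text
clock: 12.9
eef_pos: [0.589, 0.2297, 0.1646]
tool_rot: [-0.134, 0.991, -0.0, 0.006]
ft_force: [1.0, -0.2, -2.6]
grip_width: 0.0481
```

Call:
{"fn": "jog_arm", "kwargs": {
  "deltas": [
    [[0,0,20,0,0,0,40],[0,0,20,0,0,0,40],[0,0,0,0,0,0,40]]
  ]
}}

```text
clock: 13.2
eef_pos: [0.5885, 0.2382, 0.1233]
tool_rot: [-0.14, 0.99, 0.001, 0.007]
ft_force: [0.2, -1.3, -2.7]
grip_width: 0.0485
```

```bash
python3 plan.py .5839 .2318 .06 196.1 40; python3 look.py j.png >/dev/null
```

```text
clock 13.2 pos [0.5885 0.2382 0.1233] F [ 0.2 -1.3 -2.7] grip 0.0485 lane [0.0612 0.0049] left [ -4.6  -6.4 -63.3] rv [ 0.   0.8 -0.1]
[3.5, -2.4, 31.6, 0.0, 0.4, -0.0, 40.0]
[3.3, -2.4, 31.7, 0.0, 0.4, -0.0, 40.0]
```

View pics/j.png

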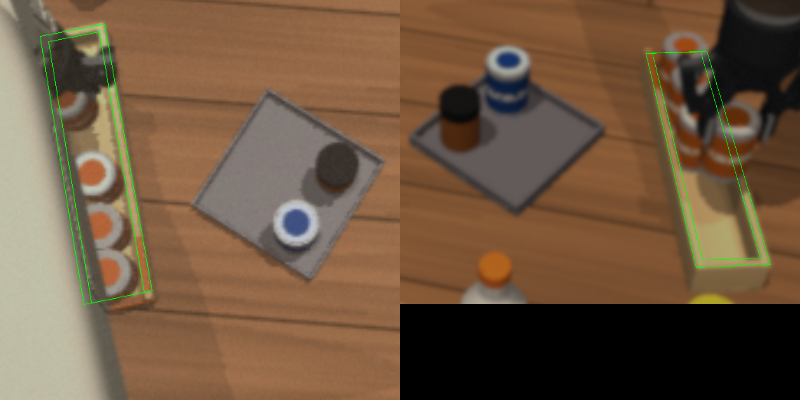

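Call:
{"fn": "jog_arm", "kwargs": {
  "deltas": [
    [[2,-5,12,0,0.6,0,40],[0,0,12,0,0.2,0,40],[0,0,0,0,0,0,40]]
  ]
}}

```text
clock: 13.6
eef_pos: [0.5919, 0.2311, 0.1034]
tool_rot: [-0.138, 0.99, 0.001, 0.003]
ft_force: [-0.9, 0.1, -1.6]
grip_width: 0.0482
```

```bash
python3 plan.py .5839 .2318 .06 196.1 40
```

```text
clock 13.6 pos [0.5919 0.2311 0.1034] F [-0.9  0.1 -1.6] grip 0.0482 lane [ 0.0625 -0.0029] left [ -8.    0.7 -43.4] rv [ 0.   0.4 -0.3]
[7.8, 2.8, 43.3, 0.0, 0.4, -0.3, 40.0]
```

Call:
{"fn": "jog_arm", "kwargs": {
  "deltas": [
    [[4,3,8,0,0.3,-0.2,40],[0,0,12,0,0,0,40],[0,0,12,0,0,0,40],[0,0,3,0,0,0,40]]
  ]
}}

```text
clock: 14.0
eef_pos: [0.5876, 0.2323, 0.0661]
tool_rot: [-0.139, 0.99, 0.001, 0.001]
ft_force: [-0.5, -0.2, -2.9]
grip_width: 0.0485
```

```bash
python3 plan.py .5839 .2318 .0525 196.1 40
```

```text
clock 14.0 pos [0.5876 0.2323 0.0661] F [-0.5 -0.2 -2.9] grip 0.0485 lane [ 0.0587 -0.0005] left [ -3.7  -0.5 -13.6] rv [ 0.1  0.2 -0.1]
[3.7, 0.5, 13.6, 0.1, 0.2, -0.1, 40.0]
```

Call:
{"fn": "jog_arm", "kwargs": {
  "deltas": [
    [[4,0.5,5,0,0.2,0,40],[0,0,4,0,0,0,40],[0,0,2,0,0,0,40]]
  ]
}}

```text
clock: 14.3
eef_pos: [0.5828, 0.2317, 0.0534]
tool_rot: [-0.139, 0.99, 0.0, -0.001]
ft_force: [-0.4, 0.2, -1.7]
grip_width: 0.0483
```

Call:
{"fn": "jog_arm", "kwargs": {
  "deltas": [
    [[0,0,1.5,0,0,0,40]]
  ]
}}

```text
clock: 14.4
eef_pos: [0.5828, 0.2318, 0.0531]
tool_rot: [-0.139, 0.99, 0.0, -0.001]
ft_force: [-4.7, -2.1, 12.4]
grip_width: 0.0487
```

Call:
{"fn": "jog_arm", "kwargs": {
  "deltas": [
    [[0,0,1,0,0,0,40]]
  ]
}}

```text
clock: 14.5
eef_pos: [0.5831, 0.2319, 0.0532]
tool_rot: [-0.139, 0.99, 0.0, -0.0]
ft_force: [-1.0, -1.0, 0.9]
grip_width: 0.0481
```

On the floor. Release and rise.

Call:
{"fn": "jog_arm", "kwargs": {
  "deltas": [
    [[0,0,0.5,0,0,0,52],[0,0,0,0,0,0,56],[0,0,0,0,0,0,62],[0,0,0,0,0,0,64]]
  ]
}}

```text
clock: 14.9
eef_pos: [0.5853, 0.2328, 0.0547]
tool_rot: [-0.139, 0.99, 0.001, 0.002]
ft_force: [0.5, 0.5, 0.6]
grip_width: 0.0639
```

Call:
{"fn": "jog_arm", "kwargs": {
  "deltas": [
    [[0,0,-15,0,0,0,64],[0,0,-30,0,0,0,64],[0,0,-20,0,0,0,64],[-20,0,0,0,0,0,10],[-25,0,0,0,0,0,10]]
  ]
}}

```text
clock: 15.4
eef_pos: [0.6266, 0.2446, 0.1222]
tool_rot: [-0.139, 0.99, 0.001, 0.001]
ft_force: [0.2, 0.1, -0.9]
grip_width: 0.0358
```

```bash
python3 - <<'E'
from h import *
print(fromlane([.103,0]))
for n in ('scene','top'):
    im=camera(n)
    for d in discs(n,.078,im):
        l=tolane(d[2])
        if abs(l[0])<.16 and abs(l[1])<.022: print(n,d[1],l)
E
python3 plan.py .630 .2451 .03 196.1 10
```

```text
[0.6299602  0.24506361]
scene 25 [-0.15493966 -0.00871922]
scene 73 [-0.12403658  0.00150348]
scene 78 [-0.07400887  0.00178777]
scene 23 [-0.01217005  0.00678546]
top 57 [ 0.04986332 -0.00223743]
top 45 [-0.01466333 -0.00448366]
top 24 [-0.07145529 -0.00569732]
top 29 [-0.12208047 -0.00525555]
clock 15.5 pos [0.629  0.2452 0.1213] F [-0.6 -0.7 -0.5] grip 0.0206 lane [0.1021 0.0004] left [  1.   -0.1 -91.3] rv [ 0.1  0.2 -0.1]
[-0.2, -0.2, 30.4, 0.0, 0.1, -0.0, 10.0]
[-0.2, -0.1, 30.4, 0.0, 0.1, -0.0, 10.0]
[-0.3, -0.1, 30.4, 0.0, 0.1, -0.0, 10.0]
```

Call:
{"fn": "jog_arm", "kwargs": {
  "deltas": [
    [[-6,0,12,0,0.2,0,10],[0,0,15,0,0,0,10],[0,0,10,0,0,0,10]]
  ]
}}

```text
clock: 15.8
eef_pos: [0.6353, 0.2471, 0.0828]
tool_rot: [-0.139, 0.99, 0.001, 0.001]
ft_force: [-0.1, -0.8, -0.2]
grip_width: 0.0102
```

```bash
python3 plan.py .6348 .2464 .03 196.1 10
```

```text
clock 15.8 pos [0.6353 0.2471 0.0828] F [-0.1 -0.8 -0.2] grip 0.0102 lane [0.1087 0.0004] left [ -0.5  -0.7 -52.8] rv [ 0.1  0.1 -0.1]
[0.4, -0.3, 26.4, 0.0, 0.1, -0.1, 10.0]
[0.4, -0.3, 26.4, 0.0, 0.1, -0.1, 10.0]
```

Call:
{"fn": "jog_arm", "kwargs": {
  "deltas": [
    [[0,0,18,0,0,0,10],[0,0,18,0,0,0,10],[0,0,12,0,0,0,10],[4,0,3,0,0,0,10]]
  ]
}}

```text
clock: 16.2
eef_pos: [0.6279, 0.2448, 0.0248]
tool_rot: [-0.139, 0.99, 0.0, -0.003]
ft_force: [0.7, -0.2, -0.3]
grip_width: 0.0101
```

```bash
python3 plan.py .590 .233 .03 196.1 10 8|head -2
```

```text
clock 16.2 pos [0.6279 0.2448 0.0248] F [ 0.7 -0.2 -0.3] grip 0.0101 lane [0.1009 0.0003] left [-37.9 -11.8   5.2] rv [ 0.1 -0.3 -0.1]
[5.0, -0.1, -0.6, 0.0, -0.0, -0.0, 10.0]
```

Call:
{"fn": "jog_arm", "kwargs": {
  "deltas": [
    [[7,0,-2,0,0,0,10],[7,0,-1,0,0,0,10],[7,0,0,0,0,0,10],[7,0,0,0,0,0,10]]
  ]
}}

```text
clock: 16.6
eef_pos: [0.5995, 0.2368, 0.0294]
tool_rot: [-0.139, 0.99, 0.0, -0.002]
ft_force: [1.2, -0.5, -0.8]
grip_width: 0.0103
```

```bash
python3 plan.py .590 .233 .03 196.1 10 8|head -2
```

```text
clock 16.6 pos [0.5995 0.2368 0.0294] F [ 1.2 -0.5 -0.8] grip 0.0103 lane [0.0715 0.0005] left [-9.5 -3.8  0.6] rv [ 0.1 -0.2 -0.1]
[1.3, -0.1, -0.1, 0.0, -0.0, -0.0, 10.0]
```

Call:
{"fn": "jog_arm", "kwargs": {
  "deltas": [
    [[4,0,0,0,0,0,10],[4,0,0,0,0,0,10]]
  ]
}}

```text
clock: 16.8
eef_pos: [0.5924, 0.2349, 0.0315]
tool_rot: [-0.139, 0.99, 0.001, 0.0]
ft_force: [2.7, -0.5, -1.1]
grip_width: 0.0101
```

Call:
{"fn": "jog_arm", "kwargs": {
  "deltas": [
    [[3,0,0,0,0,0,10]]
  ]
}}

```text
clock: 16.9
eef_pos: [0.5909, 0.2345, 0.0323]
tool_rot: [-0.139, 0.99, 0.001, 0.003]
ft_force: [7.8, 1.0, -4.3]
grip_width: 0.01
```

Call:
{"fn": "jog_arm", "kwargs": {
  "deltas": [
    [[2,0,0,0,0,0,10]]
  ]
}}

```text
clock: 17.0
eef_pos: [0.5911, 0.2346, 0.0332]
tool_rot: [-0.139, 0.99, 0.002, 0.005]
ft_force: [6.5, 1.0, -3.3]
grip_width: 0.0099
```

```bash
python3 plan.py .590 .233 .03 196.1 10 8|head -2
```

```text
clock 17.0 pos [0.5911 0.2346 0.0332] F [ 6.5  1.  -3.3] grip 0.0099 lane [0.0628 0.0007] left [-1.1 -1.6 -3.2] rv [ 0.1  0.6 -0.1]
[0.2, -0.2, 0.4, 0.0, 0.1, -0.0, 10.0]
```

Closed up (0.0628 against the 0.062 expected). Retreat, rise and check.

Call:
{"fn": "jog_arm", "kwargs": {
  "deltas": [
    [[-10,0,0,0,0.4,0,10],[-10,0,0,0,0,0,10],[-5,0,-25,0,0,0,10],[-5,0,-40,0,0,0,10],[0,0,-40,0,0,0,10]]
  ]
}}

```text
clock: 17.5
eef_pos: [0.6131, 0.2401, 0.1324]
tool_rot: [-0.139, 0.99, -0.001, -0.009]
ft_force: [0.5, 0.1, 0.1]
grip_width: 0.0099
```

Call:
{"fn": "jog_arm", "kwargs": {
  "deltas": [
    [[0,35,-20,0,0,0,10],[0,45,0,0,0,0,10],[0,45,0,0,0,0,10],[0,45,0,0,0,0,10],[0,0,0,0,0,0,10]]
  ]
}}

```text
clock: 18.0
eef_pos: [0.5685, 0.4076, 0.1628]
tool_rot: [-0.136, 0.991, 0.001, -0.004]
ft_force: [0.5, -0.1, -0.5]
grip_width: 0.0097
```

```bash
python3 look.py k.png >/dev/null
python3 - <<'E'
from h import *
o=get_obs();print(o['clock'],o['eef_pos'])
for n in ('scene','top'):
    im=camera(n)
    for d in discs(n,.078,im):
        l=tolane(d[2])
        if abs(l[0])<.16 and abs(l[1])<.022: print(n,d[1],l)
for t in('jar_mid','blue_c_mid'):
  for d in masks_of(t,'scene')[:3]: print(t,d['conf'],d['at'],ray('scene',d['at'],.045))
E
```

```text
18.1 [0.57028953 0.40298653 0.16270627]
scene 72 [-0.1241869   0.00158453]
scene 78 [-0.07420237  0.0017983 ]
scene 75 [-0.02416167 -0.00061389]
scene 88 [0.02637987 0.00064494]
top 78 [0.02769106 0.00086113]
top 76 [-2.23033638e-02  7.47542933e-05]
top 86 [-0.07276848  0.00221615]
top 91 [-0.12274624  0.00220222]
jar_mid 0.6 [291.5, 230.3] [ 0.54981552 -0.04893173  0.045     ]
blue_c_mid 0.56 [312.5, 211.0] [ 0.4824597  -0.01825772  0.045     ]
```

View pics/k.png

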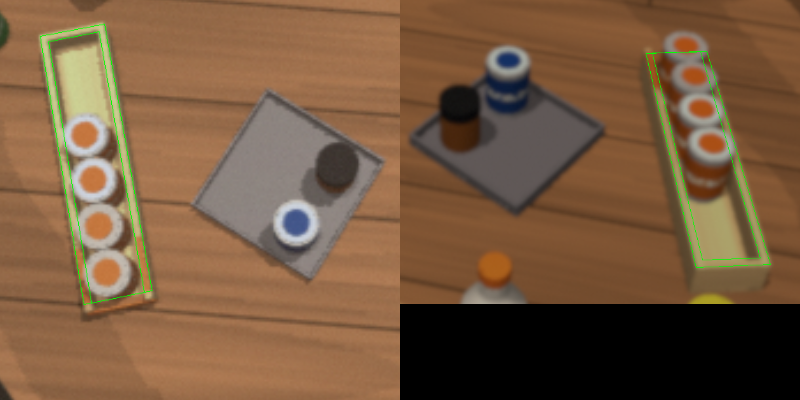

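All four tins stand closed up against the stop, the steel-ringed old ones in front and the white-ringed new ones behind. The arm is clear, so I'm handing in.

```bash
python3 -c "
from workcell import *
print(job_done())"
```

```text
the job is handed in; nothing more can be done
None
```

The amber lane is restocked and the job was handed in at about 18 s of the 72 s allowed. I slid both old tins to the front stop with the nearly shut fingers. Then I set the two new tins down on the lane floor behind them and closed the row up with a gentle push from the back.

- **Row:** in the last pictures the four tins are at lane x ≈ -0.124, -0.073, -0.023 and +0.027 m. The gaps are about 1 mm or less, and every tin is within about 2.5 mm of the centre line. All look upright, old tins in front. The two cameras agree to about 2 mm.
- **Stop contact:** the old tins stopped where predicted in the first push. The closing push ended at 0.0628 m, against an expected 0.062 m.
- **Forces:** no wrist force reading was above about 13 N, and the arm was clear of everything at the end.
- **Bystanders:** in the last pictures the blue tin and the jar in the tray look unmoved. Their network readings differ by about 4 mm from earlier ones, which I take to be noise. I did not measure the blue lane, the mallet or the sanding block again; the arm did not work near them.
- **Disagreements:** some disc readings taken mid-job were up to about 7 mm off while the arm hid part of a lid. They came right once the arm was away.

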